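# Flip the cup-rack stock tags

### The job

Push the hinged wooden tags on the cup rack's board over with the fingertips, so that only the bays with a full stack of cups show the disc face of their tag (tag leaning towards its bay), and the bays down to a single cup show the bar face (tag leaning away from its bay). Do not lift, shift or tip the cups or anything else on the counter.

Things in the scene. Friction and masses are not known exactly. Their poses are not given: they have to be found in the camera images.
- rack: fixed wooden cup rack. Origin on the counter under the middle of the upright tag board; x from the board to the bays (away from the robot at yaw 0), y along the board. Board 12 mm thick, 400 mm long, top edge 115 mm up, a hinged tag on it in front of each bay. Behind it (+x) four open bays, 95 mm apart, with 30 mm high dividers; the foot reaches from x = -30 to +165 mm.
- tag1_hinge (a point): middle of the hinge pin of tag 1, 129 mm above the counter; axes as the rack (y along the pin, x to the bays). The tags' order along the board varies. Tag: light wood leaf 50 mm wide, 6 mm thick, free edge 60 mm from the pin (171 mm above the counter leaning, 189 mm upright). Steel knuckles beside it reach 5 mm above the pin.
- tag1 (a joint): tilt of tag 1, rad: 0 upright; +0.8 (stop) leans to its bay (+x of the rack), the face with a raised dark wood disc (30 mm) up; -0.8 (stop) leans away from its bay towards the robot, the face with a raised bar (38 x 9 mm) up. The leaf (40 g, very easy hinge) falls by its weight to whichever side of upright it is on.
- tag1_bay (a point): centre of the floor (8 mm above the counter) of the bay that tag 1 belongs to, 83 mm from the hinge in the rack's x; same axes as the rack
- tag2_hinge (a point): middle of the hinge pin of tag 2, 129 mm above the counter; axes as the rack (y along the pin, x to the bays). The tags' order along the board varies. Tag: light wood leaf 50 mm wide, 6 mm thick, free edge 60 mm from the pin (171 mm above the counter leaning, 189 mm upright). Steel knuckles beside it reach 5 mm above the pin.
- tag2 (a joint): tilt of tag 2, rad: 0 upright; +0.8 (stop) leans to its bay (+x of the rack), the face with a raised dark wood disc (30 mm) up; -0.8 (stop) leans away from its bay towards the robot, the face with a raised bar (38 x 9 mm) up. The leaf (40 g, very easy hinge) falls by its weight to whichever side of upright it is on.
- tag2_bay (a point): centre of the floor (8 mm above the counter) of the bay that tag 2 belongs to, 83 mm from the hinge in the rack's x; same axes as the rack
- tag3_hinge (a point): middle of the hinge pin of tag 3, 129 mm above the counter; axes as the rack (y along the pin, x to the bays). The tags' order along the board varies. Tag: light wood leaf 50 mm wide, 6 mm thick, free edge 60 mm from the pin (171 mm above the counter leaning, 189 mm upright). Steel knuckles beside it reach 5 mm above the pin.
- tag3 (a joint): tilt of tag 3, rad: 0 upright; +0.8 (stop) leans to its bay (+x of the rack), the face with a raised dark wood disc (30 mm) up; -0.8 (stop) leans away from its bay towards the robot, the face with a raised bar (38 x 9 mm) up. The leaf (40 g, very easy hinge) falls by its weight to whichever side of upright it is on.
- tag3_bay (a point): centre of the floor (8 mm above the counter) of the bay that tag 3 belongs to, 83 mm from the hinge in the rack's x; same axes as the rack
- tag4_hinge (a point): middle of the hinge pin of tag 4, 129 mm above the counter; axes as the rack (y along the pin, x to the bays). The tags' order along the board varies. Tag: light wood leaf 50 mm wide, 6 mm thick, free edge 60 mm from the pin (171 mm above the counter leaning, 189 mm upright). Steel knuckles beside it reach 5 mm above the pin.
- tag4 (a joint): tilt of tag 4, rad: 0 upright; +0.8 (stop) leans to its bay (+x of the rack), the face with a raised dark wood disc (30 mm) up; -0.8 (stop) leans away from its bay towards the robot, the face with a raised bar (38 x 9 mm) up. The leaf (40 g, very easy hinge) falls by its weight to whichever side of upright it is on.
- tag4_bay (a point): centre of the floor (8 mm above the counter) of the bay that tag 4 belongs to, 83 mm from the hinge in the rack's x; same axes as the rack
- stack_a: full stack: four nested white ceramic cups, 72 mm across, 110 mm tall, standing loose in one of the bays, within 15 mm of its centre; origin at the centre of its underside
- stack_b: full stack: four nested white ceramic cups, 72 mm across, 110 mm tall, standing loose in one of the bays, within 15 mm of its centre; origin at the centre of its underside
- cup_c: single white ceramic cup, 72 mm across, 62 mm tall, standing loose alone in one of the bays, within 15 mm of its centre; origin at the centre of its underside
- cup_d: single white ceramic cup, 72 mm across, 62 mm tall, standing loose alone in one of the bays, within 15 mm of its centre; origin at the centre of its underside
- tamper: bystander: steel and wood coffee tamper, 58 mm across, 87 mm tall, standing just in front (robot side) of the tag board; origin at its underside's centre
- spoon: bystander: metal spoon, 150 mm long, lying on the counter in front (robot side) of the tag board; origin at its underside, on its length
- pitcher: bystander: steel milk pitcher with a handle, 80 mm across, 90 mm tall; origin at its underside's centre
- canister: bystander: amber glass jar with wooden lid, 90 mm across, 130 mm tall; origin at its underside's centre
- dripper: bystander: white ceramic coffee dripper (cone), 116 mm across, 80 mm tall; origin at its underside's centre
Mind the look-alikes: they are no part of the job. Leave any red look-alike of the stack_b alone.

How it is judged:
By the outcome, as a careful person would: the job done as asked, in the order asked, and still so for the second after the job is handed in, with the robot touching nothing.
It also fails if it takes over 70 s, if anything falls off the work surface, if the arm or the gripper's body presses on something with over 40 N, if the wrist force passes 120 N, or if a joint passes its speed limit or range.

### The arm

A 7-joint arm with a two-finger parallel gripper is mounted at the origin on the work surface. World frame = base frame: x ahead of the robot, y to its left, z up, the work surface at z = 0. Lengths are in m, angles in rad, forces in N, time in s.
With the tool pointing down it reaches from about 0.4 to 0.85 m from the base axis. Payload 10.4 kg.
Tool frame: the origin (TCP) lies midway between the tips of the shut fingers; the grasp point (between the pads) lies 19 mm behind it; y points along the fingers, x is the direction in which the jaws open and shut, and the axes are right-handed (so a half turn about y gives the same grasp; the last joint's range is limited). The gripper opens to 87 mm and grips with 3 to 60 N. Pads are 19 mm wide; open, the fingers measure 117 mm over their backs; the gripper's body (75 mm by 190 mm) begins 51 mm behind the grasp point.
Start: joints at [-1.234, 0.332, -0.065, 1.46, 0.022, 1.35, -0.088], TCP at [0.22, 0.585, 0.223] pointing down, gripper open.
Joint ranges: [-2.6, 2.6], [-0.5, 2.12], [-1.47, 1.34], [0.16, 2.42], [-1.27, 4.41], [0.06, 2.06], [-2.6, 2.6]. Speed limits (rad/s): [2.22, 2.22, 2.79, 2.79, 3.14, 3.14, 3.14].

### API

Orientations are given as a unit quaternion [x, y, z, w].
In Python, from bench import r gives the robot as it stands. The module is installed in compiled form; this text tells all that it offers.
- The arm moves only by the tool arm_command, never from a script. Its argument "deltas" is one flat list of numbers, 6 for each row, row after row: the shift along the tool's x, y, z in m, then the turn, a rotation vector about the tool's x, y, z in degrees. In form: [tx, ty, tz, ax, ay, az, tx, ty, tz, ax, ay, az, ...]. A call has 1 to 8 rows; each row is the pose to reach, as a shift and turn from the pose commanded when the call began, along the tool's axes at that moment; what a row does not reach only later rows make up. A row lasts 1/8 s, in which the tool goes at most 62.5 mm and 10.7 degrees, less where a joint would pass 70% of its speed; a pose out of reach is approached as far as the arm can. A call with a gripper value outside its range is refused whole. "hand" is the opening, from 0 (shut) to 1 (fully open), set as the call begins (left out, the last holds). The fingers move at their own pace and stop on an object; "grip_force" is the grip in N (left out, the last holds). Time passes only in rows, so rows that repeat a pose let the fingers close. It gives the time, the measured TCP pose, the force and the opening at its end, in the units of the state.
- r.read_state(): the state, without advancing time (a new reading comes with each control period).
- r.camera(name): name is "side" or "top"; returns a dict with "image" (480x640x3 uint8, red, green, blue), "intrinsics" (3x3 intrinsics, pixels), "world_from_camera" (4x4, takes a point from camera to world coordinates). Camera axes: x right, y down, z forward; pixel columns grow to the right and rows downward; lengths in m; the calibration is good to about 2 mm. A picture is of the moment at which its call begins. There is no depth.
- r.close_job(): hands the job in, once; it reports no verdict.
Trained networks look in a picture, given as the dict that the camera call returned (one of the last four; its "shot" number tells which), for a name from the list of things; names that differ only in an ending like _2 or _b are one class to them, and where a whole thing is asked for, a point or a joint stands for the part that bears it (a point fixed in the world has none). Each returns a list of dicts, best first, with "conf" (0 to 1); they miss things now and then, are a little off and sometimes report something else, mostly with a low value. They report only what shows in the picture. A call takes as long as a camera call. They do not tell look-alikes from the thing itself.
- r.boxes_of(picture, query): "centre" ([row, column] in pixels, amid what is visible of it).
- r.regions_of(picture, query): "region" (480x640 bool, what is visible of it) and "centre" ([row, column] in pixels, amid what is visible of it).
The state is a dict: "time": time; "joint_positions": joint angles; "joint_vel": joint speeds; "joint_torque": joint torques, N m; "ee_pos": TCP position; "eef_rot": TCP orientation; "ft_force": force on the tool from outside, world axes, zero at the start; "torque": the same for the moment, N m; "width": finger opening in m.
Only numpy, scipy, OpenCV 4.12 (cv2) and the standard library are available. Lean on these libraries where they do the work, as an engineer would, in place of code of your own. Each camera call takes 0.05 s, during which the arm holds its last target.

## Working session

There is one attempt and no reset: what is moved stays moved. The work goes in short steps, Python scripts to look and compute and a tool call to move; the robot and the scene stay as the last step left them, time stands still between calls to the robot, and variables do not carry over. Pictures are saved under pics/ and viewed, and the job is handed in when it is done.

Besides the shell and the picture viewer there is one more tool, called as name(argument=value, ...), one argument or row to a line, values as JSON. arm_command: Moves the arm, as the interface text tells. Its arguments: {"type":"object","properties":{"deltas":{"type":"array","items":{"type":"number"}},"hand":{"type":"number"},"grip_force":{"type":"number"}},"required":["deltas"]}

```bash
mkdir -p pics
python3 - <<'E'
from bench import r
import cv2,numpy as np,pickle
s=r.read_state(); print(s)
for n in("top","side"):
    p=r.camera(n); cv2.imwrite(f"pics/{n}0.png",p["image"][:,:,::-1]); pickle.dump({k:p[k] for k in("image","intrinsics","world_from_camera")},open(f"{n}0.pkl","wb"))
    print(n,p["intrinsics"].tolist(),np.round(p["world_from_camera"],4).tolist())
    for q in("rack","tag1","tag1_hinge","stack_a","cup_c","tamper","pitcher","canister"):
        print(q,[(np.round(d["centre"]).tolist(),round(d["conf"],2)) for d in r.boxes_of(p,q)])
E
```

```text
{'time': 0.0, 'joint_positions': array([-1.23359492,  0.33289221, -0.06472792,  1.46097623,  0.02162101,
        1.34991019, -0.08848752]), 'joint_vel': array([ 0.00037172, -0.00240191, -0.00028743,  0.00016135,  0.0003374 ,
        0.00068419, -0.00112841]), 'joint_torque': array([-7.39267543e-04, -6.23247027e+01,  2.45033449e-02, -3.89901423e+01,
       -6.12769020e-02,  3.96977237e-02,  1.18415255e-04]), 'ee_pos': array([0.21990924, 0.58459744, 0.22172466]), 'eef_rot': array([ 0.58170645,  0.40206781, -0.40289947, -0.58106033]), 'ft_force': array([-0.35896038,  0.23392417,  0.52021244]), 'torque': array([-0.01427175, -0.00566819, -0.0498878 ]), 'width': 0.0867067199107543}
top [[463.3935224726373, 0.0, 315.5714597477597], [0.0, 463.3935224726373, 240.30950707176802], [0.0, 0.0, 1.0]] [[0.0018, -0.9949, 0.1006, 0.4288], [-1.0, -0.0022, -0.0041, 0.0097], [0.0043, -0.1006, -0.9949, 1.0754], [0.0, 0.0, 0.0, 1.0]]
rack [([205.0, 288.0], 0.81), ([238.0, 220.0], 0.46), ([302.0, 336.0], 0.35)]
tag1 [([241.0, 316.0], 0.91), ([212.0, 360.0], 0.74), ([239.0, 266.0], 0.74), ([240.0, 218.0], 0
[... 343 characters left out ...]
089546], [0.0, 550.2765227872777, 238.0512864924286], [0.0, 0.0, 1.0]] [[0.7332, -0.5247, 0.4326, -0.0968], [-0.6799, -0.5765, 0.4531, -0.6565], [0.0117, -0.6264, -0.7794, 1.225], [0.0, 0.0, 0.0, 1.0]]
rack [([240.0, 332.0], 0.78)]
tag1 [([236.0, 363.0], 0.74), ([206.0, 296.0], 0.72), ([189.0, 266.0], 0.72), ([224.0, 322.0], 0.51), ([174.0, 258.0], 0.48), ([295.0, 299.0], 0.37)]
tag1_hinge [([234.0, 359.0], 0.84)]
stack_a [([296.0, 392.0], 0.68), ([217.0, 344.0], 0.66), ([246.0, 373.0], 0.57), ([182.0, 297.0], 0.55)]
cup_c [([203.0, 323.0], 0.66), ([244.0, 375.0], 0.56), ([236.0, 363.0], 0.32)]
tamper [([237.0, 264.0], 0.87)]
pitcher [([236.0, 360.0], 0.62)]
canister [([345.0, 466.0], 0.56)]
```

Run:
```python
import cv2
a=cv2.imread("pics/top0.png");cv2.imwrite("pics/topc.png",cv2.resize(a[140:340,170:440],None,fx=2.9,fy=2.9,interpolation=cv2.INTER_CUBIC))
a=cv2.imread("pics/side0.png");cv2.imwrite("pics/sidec.png",cv2.resize(a[120:320,210:450],None,fx=2.9,fy=2.9,interpolation=cv2.INTER_CUBIC))
```

```text
(no output)
```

View pics/top0.png

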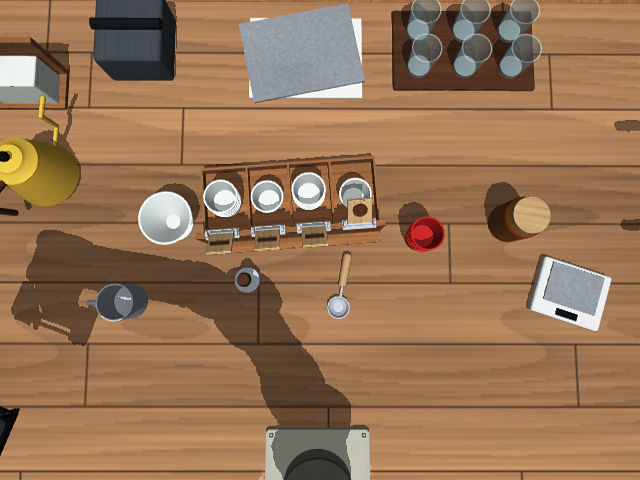

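View pics/side0.png

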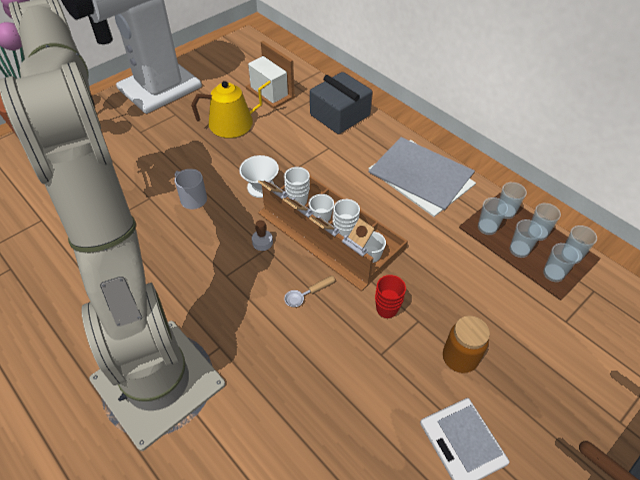

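```bash
sleep 1
```

```text
(no output)
```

View pics/topc.png

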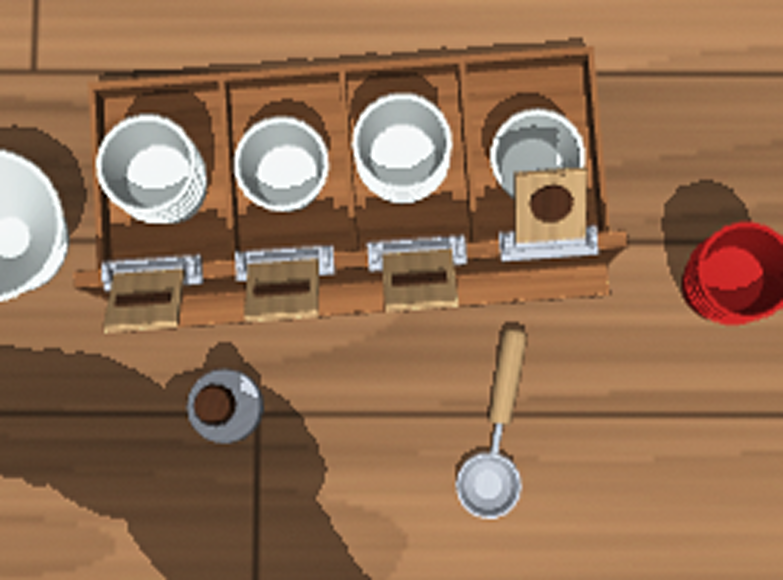

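View pics/sidec.png

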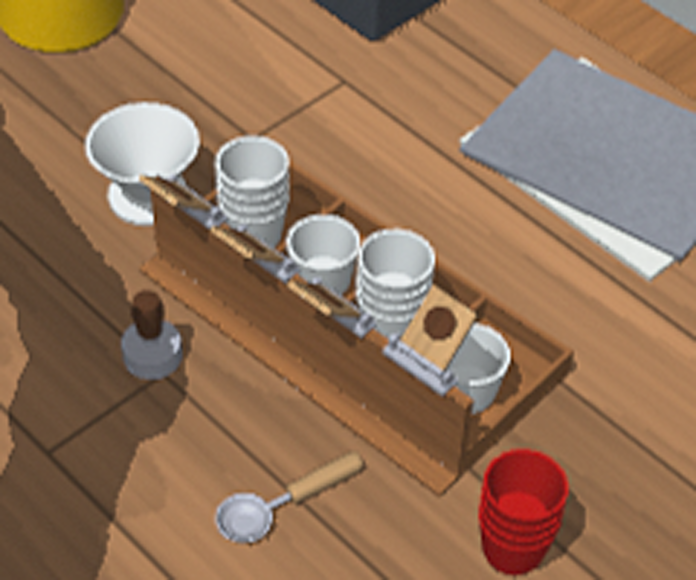

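Top view: bays from left to right hold a full stack (222,198), a single cup (267,196), a full stack (309,190) and a single cup (355,193). The tags read bar (219,242), bar (267,237), bar (315,234) and disc (360,210). Look-alikes to avoid: the red stack (424,234) and the dripper (165,217). So tags 1 and 3 from the left must flip to the bay, the rightmost must flip to the robot, and the second stays.

```bash
cat > h.py <<'E'
import numpy as np,pickle
def ray(p,uv,z):
    K=np.array(p["intrinsics"]);T=np.array(p["world_from_camera"])
    d=T[:3,:3]@np.linalg.solve(K,[uv[0],uv[1],1.]);o=T[:3,3];return (o+d*(z-o[2])/d[2])
def proj(p,X):
    K=np.array(p["intrinsics"]);T=np.array(p["world_from_camera"])
    c=T[:3,:3].T@(np.array(X)-T[:3,3]);c=K@c;return c[:2]/c[2]
E
python3 - <<'E'
from h import *
from bench import r
import cv2
from scipy.spatial.transform import Rotation as R
p=pickle.load(open("top0.pkl","rb"));s=pickle.load(open("side0.pkl","rb"))
H=[]
for u,v in[(152,268),(284,260),(417,251),(548,243)]:
    X=ray(p,(170+u/2.9,140+v/2.9),.131);H.append(X);print(X.round(4),proj(s,X).round(1), ((proj(s,X)-[210,120])*2.9).round(0))
H=np.array(H);print(np.linalg.norm(np.diff(H,axis=0),axis=1))
d=H[0]-H[3];print("yaw deg",np.degrees(np.arctan2(-d[0],d[1])))
st=r.read_state();print(R.from_quat(st["eef_rot"]).as_matrix().round(3))
E
```

```text
[0.5401 0.1968 0.131 ] [276.5 186.9] [193. 194.]
[0.5461 0.1036 0.131 ] [300.6 204.4] [263. 245.]
[0.5527 0.0095 0.131 ] [326.4 222.9] [337. 299.]
[ 0.5586 -0.0834  0.131 ] [353.1 242.4] [415. 355.]
[0.09339257 0.094338   0.09307781]
yaw deg 3.7754607089888728
[[ 0.352  0.    -0.936]
 [ 0.936  0.     0.352]
 [ 0.    -1.    -0.   ]]
```

```bash
cat > ov.py <<'E'
from h import *
import cv2,sys
c=np.array([float(sys.argv[1]),float(sys.argv[2])]);yaw=np.radians(float(sys.argv[3]))
ex=np.array([np.cos(yaw),np.sin(yaw)]);ey=np.array([-ex[1],ex[0]])
W=lambda x,y,z:np.r_[c+x*ex+y*ey,z]
for n,(x0,y0) in {"top":(180,145),"side":(240,140)}.items():
    p=pickle.load(open(n+"0.pkl","rb"));f=3.8
    im=p["image"][y0:y0+120,x0:x0+210,::-1] if n=="top" else p["image"][y0:y0+150,x0:x0+180,::-1]
    im=cv2.resize(np.ascontiguousarray(im),None,fx=f,fy=f,interpolation=cv2.INTER_CUBIC)
    def line(P,col):
        q=np.array([((proj(p,a)-[x0,y0]+.5)*f) for a in P]).astype(np.int32);cv2.polylines(im,[q],True,col,1)
    for i,t in enumerate([-.8,-.8,-.8,.8]):
        y=.1425-.095*i
        line([W(0,y-.025,.129),W(0,y+.025,.129),W(.06*np.sin(t),y+.025,.129+.06*np.cos(t)),W(.06*np.sin(t),y-.025,.129+.06*np.cos(t))],(0,255,0))
    line([W(a,b,.115) for a,b in[(-.006,-.2),(.006,-.2),(.006,.2),(-.006,.2)]],(255,0,255))
    line([W(a,b,.0) for a,b in[(-.03,-.2),(.165,-.2),(.165,.2),(-.03,.2)]],(255,255,0))
    cv2.imwrite(f"pics/ov_{n}{sys.argv[4]}.png",im)
E
python3 ov.py .549 .0566 3.8 a
sleep 1
```

```text
(no output)
```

View pics/ov_topa.png

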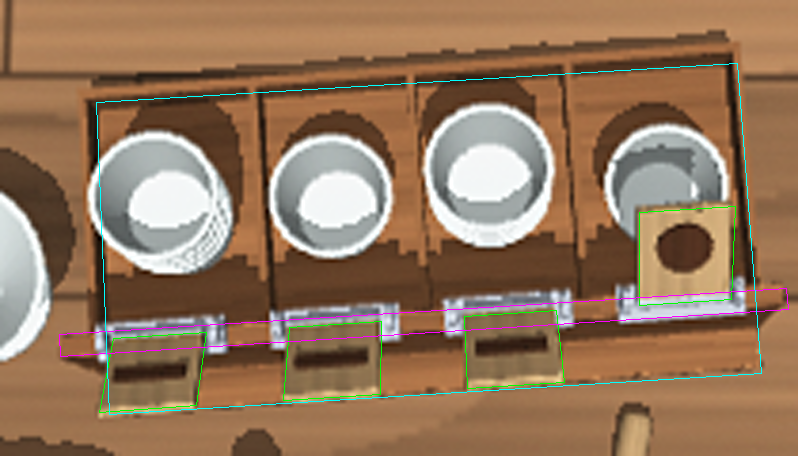

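View pics/ov_sidea.png

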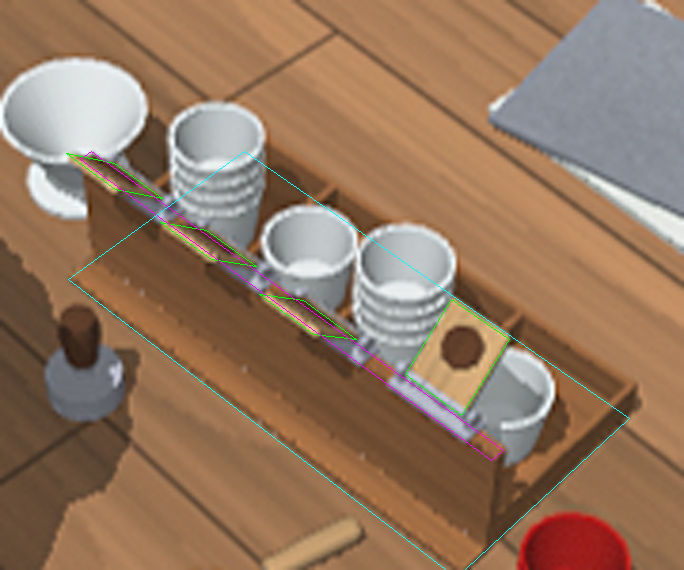

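The hinge model fits both views to within about 3 mm. First move: to the robot side of the leftmost tag, with the fingers shut and aligned to the rack.

arm_command(
  deltas=[-0.02,0,-0.03,0,-2,0,-0.06,0,-0.08,0,-6,0,-0.1,0,-0.13,0,-9,0,-0.14,0,-0.18,0,-13,0,-0.18,0,-0.23,0,-16,0,-0.22,0,-0.28,0,-19,0,-0.25,0,-0.33,0,-22,0,-0.28,0,-0.367,0,-24.4,0],
  hand=0,
)

```text
time: 1.9
ee_pos: [0.4663, 0.1914, 0.2229]
eef_rot: [0.483, 0.517, -0.516, -0.483]
ft_force: [0.4, 1.4, -0.2]
width: 0.0148
```

```bash
cat > rel.py <<'E'
from h import *
from bench import r
from scipy.spatial.transform import Rotation as R
st=r.read_state();yaw=np.radians(3.8);c=np.array([.549,.0566])
ex=np.array([np.cos(yaw),np.sin(yaw)]);ey=np.array([-ex[1],ex[0]])
d=st["ee_pos"][:2]-c
M=R.from_quat(st["eef_rot"]).as_matrix()
print("t",st["time"],"rack xy",(d@ex).round(4),(d@ey).round(4),"z",st["ee_pos"][2].round(4),"F",st["ft_force"].round(2),"w",st["width"].round(4));print(M.round(3),"toolx vs ey deg",np.degrees(np.arctan2(M[1,0],M[0,0])).round(2))
E
python3 rel.py
```

```text
Traceback (most recent call last):
  File "rel.py", line 8, in <module>
    print("t",st["time"],"rack xy",(d@ex).round(4),(d@ey).round(4),"z",st["ee_pos"][2].round(4),"F",st["ft_force"].round(2),"w",st["width"].round(4));print(M.round(3),"toolx vs ey deg",np.degrees(np.arctan2(M[1,0],M[0,0])).round(2))
                                                                                                                                ^^^^^^^^^^^^^^^^^
AttributeError: 'float' object has no attribute 'round'
```

```bash
sed -i 's/st\["width"\].round(4)/round(float(st["width"]),4)/' rel.py; python3 rel.py
```

```text
t 1.9 rack xy -0.0736 0.14 z 0.2229 F [ 0.4   1.35 -0.23] w 0.0148
[[-0.066  0.001 -0.998]
 [ 0.998  0.    -0.066]
 [ 0.    -1.    -0.001]] toolx vs ey deg 93.79
```

arm_command(
  deltas=[0.002,0.03,0,0,0,0,0.002,0.06,0,0,0,0,0.002,0.071,0,0,0,0,0.002,0.071,-0.015,0,0,0,0.002,0.071,-0.03,0,0,0,0.002,0.071,-0.045,0,0,0,0.002,0.071,-0.06,0,0,0,0.002,0.071,-0.07,0,0,0],
)

```text
time: 2.9
ee_pos: [0.5358, 0.2003, 0.1515]
eef_rot: [0.483, 0.516, -0.516, -0.483]
ft_force: [-0.3, 0.4, -0.3]
width: 0.0003
```

```bash
python3 rel.py
```

```text
t 2.9 rack xy -0.0036 0.1442 z 0.1515 F [-0.29  0.41 -0.29] w 0.0003
[[-0.066  0.    -0.998]
 [ 0.998 -0.    -0.066]
 [-0.    -1.    -0.   ]] toolx vs ey deg 93.77
```

Push a little further, then back off and rise.

arm_command(
  deltas=[0,0,-0.012,0,0,0,0,0,-0.012,0,0,0,0,0,-0.012,0,0,0,0,0,0.02,0,0,0,0,-0.01,0.055,0,0,0,0,-0.06,0.065,0,0,0,0,-0.08,0.07,0,0,0,0,-0.08,0.07,0,0,0],
)

```text
time: 3.9
ee_pos: [0.4657, 0.1962, 0.2333]
eef_rot: [0.483, 0.518, -0.515, -0.483]
ft_force: [-0.6, -0.5, -0.0]
width: 0.0008
```

```bash
python3 rel.py
python3 - <<'E'
from bench import r
import cv2
a=r.camera("side")["image"][:,:,::-1];cv2.imwrite("pics/s1.png",cv2.resize(a[100:350,180:450],None,fx=2.3,fy=2.3,interpolation=cv2.INTER_CUBIC))
E
```

```text
t 3.9 rack xy -0.0739 0.1448 z 0.2333 F [-0.64 -0.47 -0.03] w 0.0008
[[-0.066  0.004 -0.998]
 [ 0.998  0.002 -0.066]
 [ 0.002 -1.    -0.004]] toolx vs ey deg 93.8
```

View pics/s1.png

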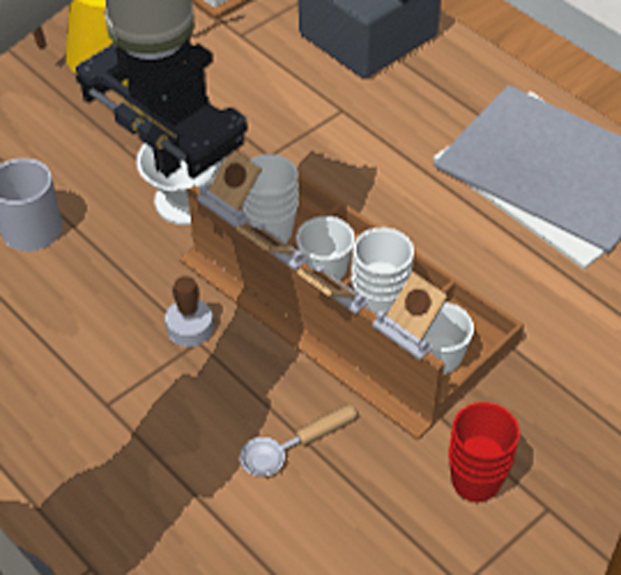

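The leftmost tag now shows its disc, at (235,175) in the crop. Next is the third tag: 0.192 m along −y.

arm_command(
  deltas=[-0.03,0,0,0,0,0,-0.08,0,0,0,0,0,-0.13,0,0,0,0,0,-0.175,0,0,0,0,0,-0.192,0,0,0,0,0,-0.192,0.03,0,0,0,0,-0.192,0.07,0,0,0,0,-0.192,0.082,0,0,0,0],
)

```text
time: 4.95
ee_pos: [0.476, 0.0045, 0.1469]
eef_rot: [-0.482, -0.515, 0.518, 0.484]
ft_force: [0.0, -0.3, 0.4]
width: 0.0002
```

```bash
python3 rel.py
```

```text
t 4.95 rack xy -0.0763 -0.0471 z 0.1469 F [ 0.04 -0.32  0.41] w 0.0002
[[-0.067 -0.004 -0.998]
 [ 0.998 -0.001 -0.067]
 [-0.001 -1.     0.004]] toolx vs ey deg 93.83
```

arm_command(
  deltas=[0,-0.005,-0.015,0,0,0,0,-0.005,-0.03,0,0,0,0,-0.005,-0.045,0,0,0,0,-0.005,-0.06,0,0,0,0,-0.005,-0.072,0,0,0,0,-0.005,-0.084,0,0,0,0,-0.005,-0.084,0,0,0,0,-0.005,-0.084,0,0,0],
)

```text
time: 5.95
ee_pos: [0.561, 0.0096, 0.1544]
eef_rot: [-0.483, -0.516, 0.516, 0.483]
ft_force: [-0.2, -1.1, 0.4]
width: 0.0005
```

```bash
python3 rel.py
```

```text
t 5.95 rack xy 0.0089 -0.0477 z 0.1544 F [-0.17 -1.12  0.37] w 0.0005
[[-0.066 -0.    -0.998]
 [ 0.998  0.    -0.066]
 [ 0.    -1.     0.   ]] toolx vs ey deg 93.77
```

arm_command(
  deltas=[0,0,0.02,0,0,0,0,-0.01,0.05,0,0,0,0,-0.05,0.065,0,0,0,0,-0.08,0.07,0,0,0,-0.03,-0.085,0.07,0,0,0,-0.08,-0.085,0.07,0,0,0,-0.095,-0.085,0.07,0,0,0,-0.095,-0.085,0.07,0,0,0],
)

```text
time: 6.95
ee_pos: [0.4974, -0.0903, 0.2395]
eef_rot: [0.484, 0.516, -0.516, -0.484]
ft_force: [0.4, -0.1, 0.5]
width: 0.0004
```

```bash
python3 rel.py
python3 - <<'E'
from bench import r
import cv2
a=r.camera("side")["image"][:,:,::-1];cv2.imwrite("pics/s2.png",cv2.resize(a[100:350,180:450],None,fx=2.3,fy=2.3,interpolation=cv2.INTER_CUBIC))
E
```

```text
t 6.95 rack xy -0.0612 -0.1431 z 0.2395 F [ 0.41 -0.07  0.53] w 0.0004
[[-0.064 -0.    -0.998]
 [ 0.998  0.    -0.064]
 [ 0.    -1.     0.   ]] toolx vs ey deg 93.67
```

View pics/s2.png

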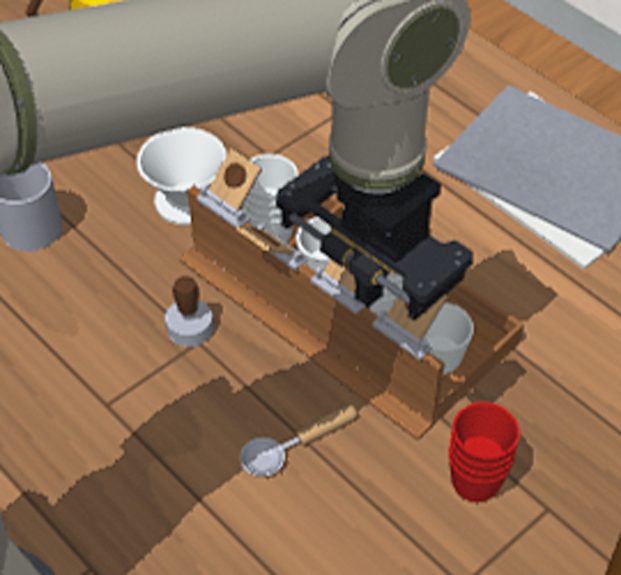

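The third tag now leans to its bay (335,275). For the rightmost tag, cross over high, come down on the bay side, and push towards the robot.

arm_command(
  deltas=[0,0,-0.03,0,0,0,0,0,-0.08,0,0,0,0,0,-0.125,0,0,0,0,0,-0.143,0,0,0,0,0,-0.143,0,0,0,0,0.03,-0.143,0,0,0,0,0.07,-0.143,0,0,0,0,0.085,-0.143,0,0,0],
)

```text
time: 8.0
ee_pos: [0.6386, -0.079, 0.1526]
eef_rot: [-0.482, -0.516, 0.517, 0.484]
ft_force: [0.5, -0.0, 0.4]
width: 0.0004
```

```bash
python3 rel.py
```

```text
t 8.0 rack xy 0.0804 -0.1412 z 0.1526 F [ 0.5  -0.02  0.42] w 0.0004
[[-0.067 -0.003 -0.998]
 [ 0.998  0.001 -0.067]
 [ 0.001 -1.     0.003]] toolx vs ey deg 93.84
```

arm_command(
  deltas=[0,0,0.015,0,0,0,0,0,0.03,0,0,0,0,0,0.045,0,0,0,0,0,0.06,0,0,0,0,0,0.075,0,0,0,0,0,0.09,0,0,0,0,0,0.09,0,0,0,0,0,0.09,0,0,0],
)

```text
time: 9.0
ee_pos: [0.5513, -0.0858, 0.1552]
eef_rot: [0.483, 0.517, -0.516, -0.483]
ft_force: [-0.5, -0.3, 0.2]
width: 0.0005
```

```bash
python3 rel.py
```

```text
t 9.0 rack xy -0.0072 -0.1422 z 0.1552 F [-0.51 -0.31  0.15] w 0.0005
[[-0.067  0.001 -0.998]
 [ 0.998  0.    -0.067]
 [ 0.    -1.    -0.001]] toolx vs ey deg 93.82
```

Back off to the bay side, rise, then move well clear to the right and towards the robot at height.

arm_command(
  deltas=[0,0,-0.02,0,0,0,0,-0.01,-0.05,0,0,0,0,-0.05,-0.06,0,0,0,0,-0.1,-0.065,0,0,0,-0.04,-0.12,-0.065,0,0,0,-0.09,-0.12,-0.06,0,0,0,-0.14,-0.12,-0.04,0,0,0,-0.19,-0.12,-0.01,0,0,0],
)

```text
time: 10.0
ee_pos: [0.5734, -0.2763, 0.2742]
eef_rot: [-0.483, -0.516, 0.517, 0.483]
ft_force: [1.2, 0.3, -0.3]
width: 0.0002
```

arm_command(
  deltas=[-0.03,0,0.02,0,0,0,-0.07,0,0.05,0,0,0,-0.1,0,0.09,0,0,0,-0.12,0,0.11,0,0,0,-0.12,0,0.11,0,0,0,-0.12,0,0.11,0,0,0],
)

```text
time: 10.75
ee_pos: [0.4725, -0.4013, 0.2743]
eef_rot: [0.483, 0.517, -0.516, -0.483]
ft_force: [0.8, 0.3, 0.2]
width: 0.0003
```

```bash
python3 rel.py
python3 - <<'E'
from bench import r
import cv2
for n,f in(("side",(100,350,180,450)),("top",(130,350,80,450))):
    a=r.camera(n)["image"][:,:,::-1];k=2.3 if n=="side" else 2.1
    cv2.imwrite(f"pics/f_{n}.png",cv2.resize(a[f[0]:f[1],f[2]:f[3]],None,fx=k,fy=k,interpolation=cv2.INTER_CUBIC))
    b=cv2.imread(f"pics/{n}0.png");d=cv2.absdiff(a,b).max(2)
    cv2.imwrite(f"pics/d_{n}.png",d)
E
```

```text
t 10.75 rack xy -0.1067 -0.4518 z 0.2743 F [0.81 0.25 0.17] w 0.0003
[[-0.067  0.    -0.998]
 [ 0.998  0.    -0.067]
 [ 0.    -1.    -0.   ]] toolx vs ey deg 93.87
```

View pics/f_side.png

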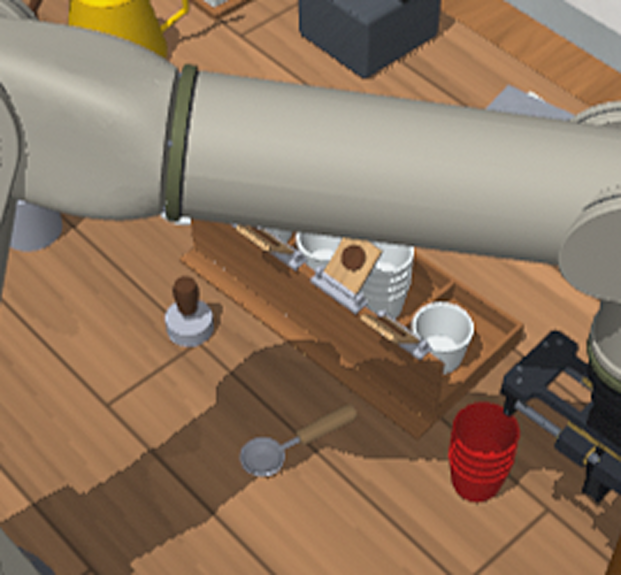

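View pics/f_top.png

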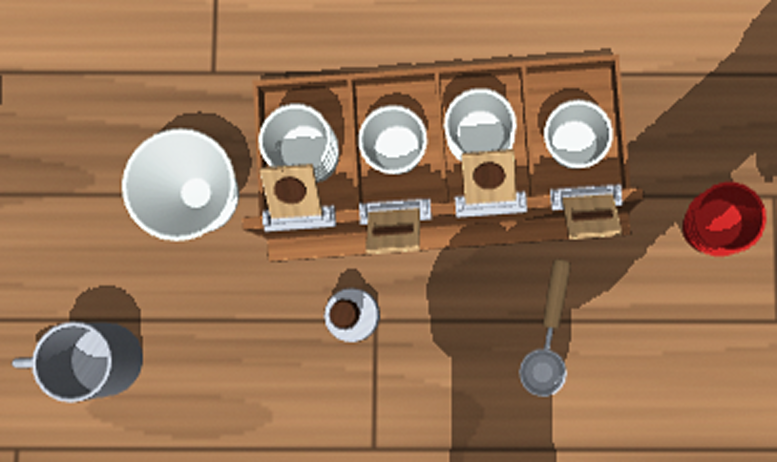

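View pics/d_top.png

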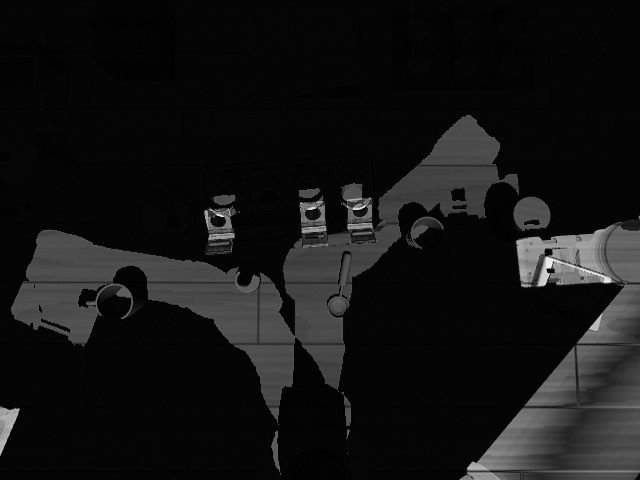

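The top view shows disc, bar, disc, bar at crop (290,190), (393,230), (488,175) and (592,215). That matches full, single, full, single. The difference image shows only the tags, shadows and the arm changing.

```bash
python3 -c "
from bench import r
print(r.close_job())"
```

```text
the job is handed in; nothing more can be done
None
```

The tags now match the bays: both full stacks show the disc face and both single cups show the bar face. I handed the job in at about 11 s.

- **Moves:** with the fingers shut, I pushed the first and third tags from the left (full stacks) over towards their bays. I pushed the rightmost tag (single cup) over towards the robot. The second tag (single cup) already showed its bar, so I left it.
- **Tag check:** the last top view shows disc, bar, disc, bar from left to right. In the last side view the arm hid the leftmost tag, so that one was confirmed there only in earlier pictures.
- **Bystanders:** compared with the first picture, only the tags, the shadows and the arm had changed. The cups, tamper, spoon and red stack had not moved.
- **Forces:** the wrist force stayed under 2 N at every reading, and the arm was clear of everything at hand-in. No check failed.

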